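# Fetch the pot lid from the carousel and press it fully home

### The arm

A 6-joint arm with a two-finger parallel gripper is mounted at the origin on the work surface. World frame = base frame: x ahead of the robot, y to its left, z up, the work surface at z = 0. Lengths are in m, angles in rad, forces in N, time in s.
With the tool pointing down it reaches from about 0.375 to 0.925 m from the base axis. Payload 5.7 kg.
Tool frame: the origin (TCP) lies midway between the tips of the shut fingers; the grasp point (between the pads) lies 19 mm behind it; z points along the fingers, y is the line along which they close (so a half turn about z gives the same grasp; the last joint's range is limited). The gripper opens to 85 mm and grips with 20 to 120 N. Pads are 22 mm wide; open, the fingers measure 114 mm over their backs; the gripper's body (76 mm by 85 mm) begins 54 mm behind the grasp point. The pads swing forward as they close: fully open they stand 13 mm farther back than shut.
Start: joints at [-1.228, 0.359, 1.51, -0, 1.272, -0.115], TCP at [0.265, -0.538, 0.231] pointing down, gripper open.
Joint ranges: [-2.97, 2.97], [-1.01, 2.36], [0.21, 2.38], [-0.96, 4.11], [0.2, 2.71], [-2.98, 2.98]. Speed limits (rad/s): [2.39, 2.39, 3.14, 3.14, 3.14, 3.14].

### API

Orientations are given as a rotation vector (axis times angle).
In Python, from rig import r, cams, finish_job gives the robot as it stands.
- The arm moves only by the shell command python3 -m handwheel 'ROWS' [FORCE]. ROWS is JSON, a list of rows, each a list of 3 entries, a list of its own where there are three numbers: the shift along the tool's x, y, z in mm, then the turn, a rotation vector about the tool's x, y, z in rad, then the closure in counts, from 0 (fully open) to 255 (shut). In form: [[[tx, ty, tz], [ax, ay, az], grip], ...]. A call has 1 to 10 rows; each row shifts and turns the commanded pose from where the row before left it, along the tool's axes as they then stand; what a row does not reach is not made up. A row lasts 1/12 s, in which the tool goes at most 41.7 mm and 7.16 degrees, less where a joint would pass 70% of its speed; a pose out of reach is approached as far as the arm can. A call is refused whole if a number of a shift passes 41.7 or a number of a turn 0.125, either way. A call with a gripper value outside its range is refused whole. The fingers move at their own pace and stop on an object; FORCE is the grip in N (left out, the last holds). Time passes only in rows, so rows that do not move let the fingers close. It gives the time, the measured TCP pose, the force, the opening and the grip force at its end, in the units of the state.
- r.read_state(): the state, without advancing time (a new reading comes with each control period).
- cams.read_camera(name): name is "side" or "top" or "wrist"; returns a dict with "image" (400x640x3 uint8, red, green, blue), "fx", "fy", "cx", "cy" (pixels), "T" (4x4, takes a point from camera to world coordinates). Camera axes: x right, y up, looking along -z (the intrinsics and any distortion apply to the point x, -y, -z); pixel columns grow to the right and rows downward; lengths in m; the calibration is good to about 2 mm. A picture is of the moment at which its call begins. There is no depth.
- finish_job(): hands the job in; it is judged then, once.
The state is a dict: "time_s": time; "joint_pos": joint angles; "joint_velocities": joint speeds; "joint_torque": joint torques, N m; "position": TCP position; "tool_rot": TCP orientation; "force": force on the tool from outside, world axes, zero at the start; "wrist_torque": the same for the moment, N m; "grip_width": finger opening in m; "grip_force": force on a finger pad.
Only numpy, scipy, OpenCV 4.12 (cv2) and the standard library are available. Lean on these libraries where they do the work, as an engineer would, in place of code of your own. Each camera call takes 0.05 s, during which the arm holds its last target. There are 200 camera calls.

### The job

Turn the revolving tray, which has a bar handle on top, until the compartment with the large knobbed lid stands at the open front, out from under the clear cover. Then take out that lid, fit it in the mouth of the leaning paste pot and press it down square until it is fully home, its flange flush on the pot's rim all round, and let go. Leave the other two things in their compartments and do not disturb the mallet or the bottle.

Things in the scene. Friction and masses are not known exactly. Their poses are not given: they have to be found in the camera images.
- cover: fixed clear plastic half cover over the revolving tray; origin on the tray's vertical turning axis at bench height; its -x axis points to the open front side, which roughly faces the robot. The roof (top 145 mm above the bench) spans x = +32 to +192 mm and y = -180 to +180 mm, with end walls (5 mm) at both y ends, reaching down to the bench; its back is open. Nothing is covered at x below 30 mm. A solid base disc and the tray (radius 165 mm) lie at the axis.
- knob (a point): centre of the tray's wooden top handle, a bar 62 mm long (its x axis) by 22 mm wide (its y axis) by 36 mm high, on the turning axis, 174 mm above the bench, on a thin post of 9 mm radius; the frame turns with the tray. Turning the handle turns the tray; it has no stops, stays where it is left and takes about 0.1 N m.
- pocket0 (a point): middle of the compartment holding the large lid, on the tray's floor (26 mm above the bench), 110 mm from the turning axis. The tray has three equal compartments (120 deg each) parted by radial walls up to 24 mm above that floor, with a rim 14 mm above the floor. The compartment stands at the middle of the open front when this point lies on the -x axis of cover.
- pocket1 (a point): middle of the second compartment, on the tray floor (holds the mouthpiece or the small lid)
- pocket2 (a point): middle of the third compartment, on the tray floor
- lid: the large lid, aluminium, loose, about 160 g, standing plug-down in its compartment. Origin at the centre of the plug's underside, z up. Plug: radius 31 mm, 20 mm deep, chamfered foot. Above it a flange of radius 39 mm, 6 mm thick (z 20 to 26 mm); above that a wooden bar knob 40 mm long (along x), 20 mm wide (along y), 36 mm high (z 26 to 62 mm).
- lid_seat (a point): centre of the flange's underside on the large lid (the face that comes to lie on the pot's rim)
- lid_knob (a point): centre of the large lid's bar knob, 24 mm above the flange's underside and 18 mm below the knob's top; axes as lid
- pot: fixed round aluminium pot, 95 mm tall, outer radius 39 mm, bore radius 33 mm, leaning 30 degrees from vertical in a fixed wooden holder (base 150 x 140 mm), roughly towards the robot; origin at the centre of its underside, z along its own leaning axis out of the mouth, y level
- pot_mouth (a point): centre of the pot's mouth, in the plane of the rim, axes as pot: z points out of the pot along its leaning axis
- follower (a joint): depth in m by which the stiff cork disc (radius 30 mm) inside the pot has been pushed down its bore. At 0 its top lies 10 mm below the rim, so a lid put in stands 10 mm proud (less by this value). It grips the bore: about 9 N along the pot's axis pushes it, and it stays where it is left. With the lid home it reads about 0.010.
- small_lid: bystander in a compartment: a smaller lid, flange 60 mm across, plug 40 mm across; origin at the centre of its underside
- mouthpiece: bystander in a compartment: brass mouthpiece 85 mm tall standing on its 40 mm cup; origin at the centre of its underside
- mallet: bystander on the bench: mallet lying, handle 140 mm along its x from the origin, rubber head block 50 x 70 x 50 mm centred 160 mm from the origin; origin below the handle's free end, at bench height
- oil_can: bystander on the bench: glass bottle, radius 26 mm, 130 mm tall; origin at the centre of its underside
Mind the look-alikes: they are no part of the job. What is shaped like the lid but turquoise is not meant.

How it is judged:
On the way, in this order (a step that is already met when the one before it is completed fails the run):
1. the tray has been turned so that the large lid's compartment stands at the open front, the lid still standing in it (x of pocket0 in the frame of cover below -0.08 m and horizontal distance between lid and pocket0 below 0.045 m and height (world z) of lid below 0.035 m), for 0.2 s.
2. the large lid's plug has entered the pot's mouth (z of lid_seat in the frame of pot_mouth below 0.016 m and distance between lid_seat and pot_mouth below 0.018 m and angle between the z axis of lid and the z axis of pot, either way round below 0.3 rad).
At the end, for the whole second after the job is handed in: the large lid is in the pot, its flange within 2 mm of the rim and square to it within 3 degrees, the cork disc pushed down at least 8 mm, the lid released and at rest; the small lid and the mouthpiece are still in the tray's other two compartments, each within 70 mm of a compartment's middle (z of lid_seat in the frame of pot_mouth below 0.002 m and distance between lid_seat and pot_mouth below 0.006 m and angle between the z axis of lid and the z axis of pot, either way round below 0.05 rad and value of joint follower above 0.008 m and linear speed of lid below 0.02 m/s and ((horizontal distance between small_lid and pocket1 below 0.07 m and horizontal distance between mouthpiece and pocket2 below 0.07 m) or (horizontal distance between small_lid and pocket2 below 0.07 m and horizontal distance between mouthpiece and pocket1 below 0.07 m)) and height (world z) of small_lid below 0.05 m and height (world z) of mouthpiece below 0.06 m); the robot touches nothing.
It fails at once if the mallet or the bottle was moved by more than 30 mm, or the bottle tipped (distance of any of mallet, oil_can from where it was at the start of the episode above 0.03 m or angle between oil_can's own z axis and vertical above 0.4 rad).
It fails at once if the small lid or the mouthpiece left its compartment (height (world z) of small_lid above 0.06 m or height (world z) of mouthpiece above 0.08 m).
It also fails if it takes over 72 s, if anything falls off the work surface, if the arm or the gripper's body presses on something with over 40 N, if the wrist force passes 120 N, or if a joint passes its speed limit or range.

## Working session

There is one attempt and no reset: what is moved stays moved. The work goes in short steps, Python scripts to look and compute and a shell command to move; the robot and the scene stay as the last step left them, time stands still between calls to the robot, and variables do not carry over. Pictures are saved under pics/ and viewed, at most 10 in all, crops included, and the job is handed in when it is done.

```bash
ls; mkdir -p pics; python3 - <<'E'
from rig import r,cams
import cv2,numpy as np
s=r.read_state();print(s)
for n in ("top","side"):
    c=cams.read_camera(n);cv2.imwrite(f"pics/{n}0.png",c["image"][:,:,::-1]);print(n,c["fx"],c["fy"],c["cx"],c["cy"],np.round(c["T"],4).tolist(),[k for k in c])
E
```

```text
pics
{'time_s': 0.0, 'joint_pos': array([-1.22806965e+00,  3.59521864e-01,  1.51146605e+00, -1.11003488e-05,
        1.27248310e+00, -1.15044484e-01]), 'joint_velocities': array([ 1.38463829e-04, -9.76889743e-04,  2.83905695e-05, -1.20975090e-05,
        5.57547464e-04,  4.11713182e-06]), 'joint_torque': array([ 5.16599775e-04, -5.27609861e+01, -2.78620756e+01, -5.38795223e-05,
        1.31661992e-02, -5.98163524e-06]), 'position': array([ 0.26495456, -0.53755627,  0.23043075]), 'tool_rot': array([-3.05784192e+00, -7.12385059e-01,  3.51509471e-04]), 'force': array([ 0.08292404, -0.26085143,  0.2270233 ]), 'wrist_torque': array([-0.0623123 ,  0.00193602,  0.02578822]), 'grip_force': 0.0, 'grip_width': 0.08516752611972413}
top 386.50461276691334 386.50461276691334 314.35894685150936 203.9822653059619 [[-0.0254, 0.99, -0.139, 0.2763], [-0.9997, -0.0246, 0.0079, -0.0623], [0.0045, 0.1392, 0.9903, 1.2079], [0.0, 0.0, 0.0, 1.0]] ['image', 'fx', 'fy', 'cx', 'cy', 'T']
side 473.4760698531554 473.4760698531554 320.79939260056824 208.0449772601955 [[0.9541, 0.14, -0.2649, 0.0093], [-0.2996, 0.4613, -0.8351, -1.4654], [0.0053, 0.8761, 0.482, 0.924], [0.0, 0.0, 0.0, 1.0]] ['image', 'fx', 'fy', 'cx', 'cy', 'T']
```

View pics/top0.png

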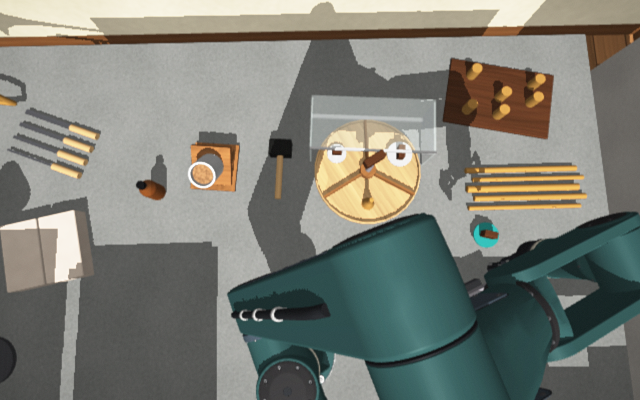

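View pics/side0.png

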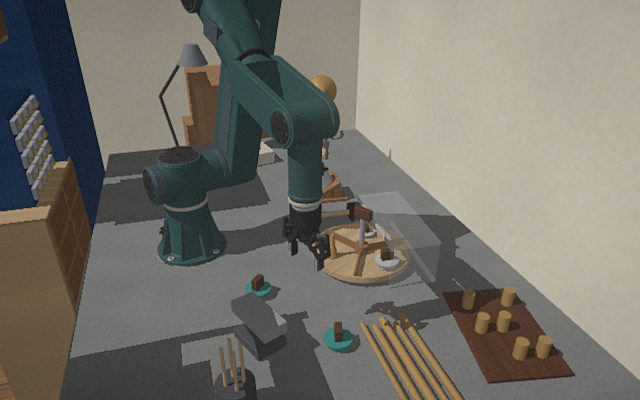

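The top picture shows the tray centre at about (368,170), the lids at (337,153) and (400,153) and the mouthpiece in front at (368,203). The pot mouth is at about (202,174), the mallet at (280,165) and the bottle at (150,188). I'll enlarge it to read these more closely.

```bash
python3 - <<'E'
import cv2
a=cv2.imread("pics/top0.png")
t=cv2.resize(a[90:230,300:445],None,fx=4,fy=4,interpolation=cv2.INTER_CUBIC)
cv2.imwrite("pics/c1.png",t)
import numpy as np
b=cv2.imread("pics/side0.png")
p=cv2.resize(a[135:205,130:255],None,fx=6,fy=6,interpolation=cv2.INTER_CUBIC)
cv2.imwrite("pics/c2.png",p)
E
```

```text
(no output)
```

View pics/c1.png

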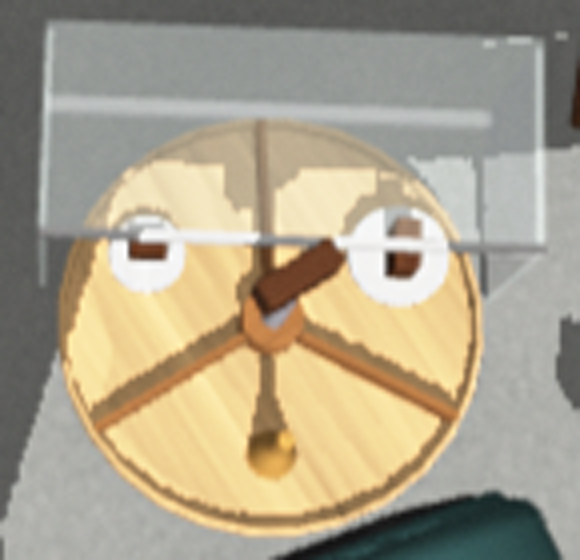

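View pics/c2.png

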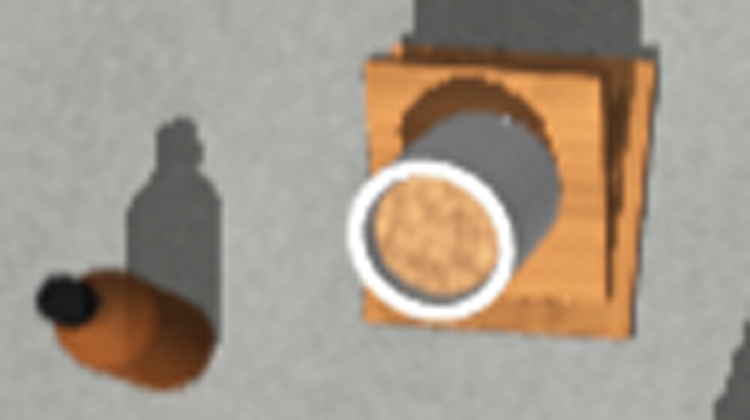

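The crop shows the large lid (wider flange) at full-image (399.5,154) and the small lid at (337,153). The mouthpiece stands at the front at (368,203), so the tray must turn about 120° clockwise seen from above. The pot mouth centre is at about (202,175).

```bash
cat > h.py <<'E'
import numpy as np,cv2
from scipy.spatial.transform import Rotation as R
from rig import r,cams
def unproj(c,u,v,z):
    d=np.array([(u-c["cx"])/c["fx"],-(v-c["cy"])/c["fy"],-1.]);T=np.array(c["T"]);d=T[:3,:3]@d
    return T[:3,3]+d*(z-T[2,3])/d[2]
def proj(c,P):
    T=np.array(c["T"]);p=T[:3,:3].T@(np.asarray(P)-T[:3,3])
    return np.array([c["cx"]+c["fx"]*p[0]/-p[2],c["cy"]+c["fy"]*p[1]/p[2]])
def down(yaw): # tool y axis at heading yaw, z down
    y=np.array([np.cos(yaw),np.sin(yaw),0]);z=np.array([0,0,-1.]);return R.from_matrix(np.c_[np.cross(y,z),y,z])
def delta(pos,rot):
    s=r.read_state();A=R.from_rotvec(s["tool_rot"])
    sh=A.inv().apply(np.array(pos)-s["position"])*1000;tv=(A.inv()*rot).as_rotvec()
    print("shift mm",sh.round(1),"turn",tv.round(3),"rows>=",np.ceil(max(abs(sh)/41.7)),np.ceil(np.linalg.norm(tv)/.124))
def snap(n,f):
    c=cams.read_camera(n);cv2.imwrite("pics/"+f,c["image"][:,:,::-1]);return c
E
python3 - <<'E'
from h import *
c=cams.read_camera("top")
f=lambda a,b:(300+a/4,90+b/4)
P=lambda n,a,b,z:print(n,unproj(c,*f(a,b),z).round(4))
P("rim",271,326,.040)
h=unproj(c,*f(300,275),.192);print("handle",h)
a=unproj(c,*f(265,300),.192);b=unproj(c,*f(333,250),.192);print("handle yaw",np.arctan2(*(b-a)[1::-1]))
P("lidflange",398,255,.052);P("lidknobtop",402,240,.088)
for q in [(40,233),(545,247),(48,22),(545,40)]:P("roof",*q,.145)
for z in (.08,.09,.1,.11):print("mouth",z,unproj(c,202,175,z).round(4))
print("bottle",unproj(c,157,192,0.03).round(3),"mallet head",unproj(c,280,148,.05).round(3),unproj(c,278,197,0.02).round(3))
g=unproj(c,368,171,.192)
delta([*h[:2],.26],down(0)); s=r.read_state(); print(R.from_rotvec(s["tool_rot"]).as_matrix().round(2))
E
```

```text
rim [ 0.5375 -0.2392  0.04  ]
handle [ 0.53822367 -0.23732058  0.192     ]
handle yaw -0.956972490127844
lidflange [ 0.5883 -0.3377  0.052 ]
lidknobtop [ 0.59   -0.3327  0.088 ]
roof [ 0.5853 -0.0625  0.145 ]
roof [ 0.5665 -0.4201  0.145 ]
roof [ 0.7424 -0.0721  0.145 ]
roof [ 0.7203 -0.4308  0.145 ]
mouth 0.08 [0.53   0.2605 0.08  ]
mouth 0.09 [0.5278 0.2577 0.09  ]
mouth 0.1 [0.5255 0.2548 0.1   ]
mouth 0.11 [0.5233 0.252  0.11  ]
bottle [0.491 0.413 0.03 ] mallet head [0.616 0.03  0.05 ] [0.468 0.041 0.02 ]
shift mm [ 377.9 -148.7  -29.1] turn [-1.000e-03 -1.000e-03 -1.113e+00] rows>= 10.0 9.0
[[ 0.9   0.44 -0.  ]
 [ 0.44 -0.9   0.  ]
 [ 0.   -0.   -1.  ]]
```

```bash
python3 -m handwheel '[[[37.8,-14.9,-2.9],[0,0,0],0],[[37.8,-14.9,-2.9],[0,0,0],0],[[37.8,-14.9,-2.9],[0,0,0],0],[[37.8,-14.9,-2.9],[0,0,0],0],[[37.8,-14.9,-2.9],[0,0,0],0],[[37.8,-14.9,-2.9],[0,0,0],0],[[37.8,-14.9,-2.9],[0,0,0],0],[[37.8,-14.9,-2.9],[0,0,0],0],[[37.8,-14.9,-2.9],[0,0,0],0],[[37.8,-14.9,-2.9],[0,0,0],0]]'
python3 -m handwheel '[[[0,0,0],[0,0,-0.122],0],[[0,0,0],[0,0,-0.122],0],[[0,0,0],[0,0,-0.122],0],[[0,0,0],[0,0,-0.122],0],[[0,0,0],[0,0,-0.122],0],[[0,0,0],[0,0,-0.122],0],[[0,0,0],[0,0,-0.122],0],[[0,0,0],[0,0,-0.122],0],[[0,0,0],[0,0,-0.122],0],[[0,0,0],[0,0,-0.122],0]]'
python3 -m handwheel '[[[0,0,0],[0,0,-0.122],0],[[0,0,0],[0,0,-0.122],0],[[0,0,0],[0,0,-0.122],0],[[0,0,0],[0,0,-0.122],0],[[0,0,0],[0,0,0],0],[[0,0,0],[0,0,0],0]]'
python3 - <<'E'
from h import *
delta([.538,-.238,.166],down(.614))
c=snap("wrist","w1.png");print(c["fx"],c["cx"],c["cy"],np.round(c["T"],3).tolist())
for P in ([.538,-.238,.192],[.538,-.238,.156]):print(proj(c,P))
E
```

```text
time_s: 0.98
position: [0.5392, -0.2356, 0.2602]
tool_rot: [-3.059, -0.713, 0.001]
force: [0.1, -0.1, -0.5]
grip_width: 0.0854
grip_force: 0.0
time_s: 1.82
position: [0.5381, -0.2373, 0.2599]
tool_rot: [-2.092, -2.343, 0.0]
force: [0.6, 0.5, -0.4]
grip_width: 0.0854
grip_force: 0.0
time_s: 2.32
position: [0.5382, -0.2374, 0.26]
tool_rot: [-1.477, -2.772, -0.0]
force: [0.2, -0.5, 0.4]
grip_width: 0.0852
grip_force: 0.0
shift mm [-0.5 -0.5 94. ] turn [-0.    -0.001 -0.023] rows>= 3.0 1.0
332.279103780612 318.78497871427066 201.7282030554651 [[0.83, -0.535, -0.158, 0.498], [0.558, 0.796, 0.234, -0.179], [0.0, -0.283, 0.959, 0.403], [0.0, 0.0, 0.0, 1.0]]
[318.90929303 214.04981361]
[318.86984247 199.20878669]
```

View pics/w1.png

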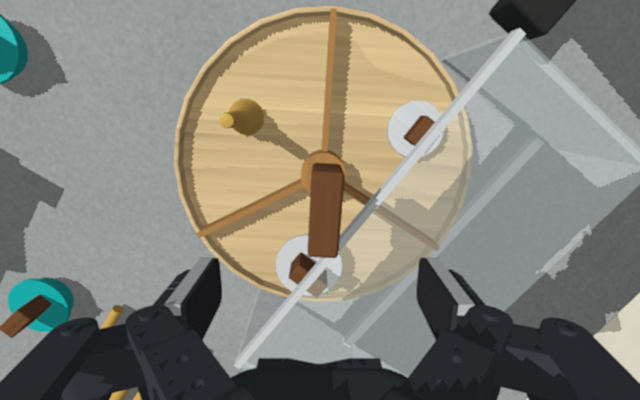

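The wrist view shows the handle's top face from (327,165) to (324,255), about 4 mm along +tool y and 0.05 rad off. The large lid is at (308,265). I'll correct, descend and grip.

```bash
python3 -m handwheel '[[[0,4,0],[0,0,0.045],0],[[0,0,32],[0,0,0],0],[[0,0,32],[0,0,0],0],[[0,0,32],[0,0,0],0],[[0,0,0],[0,0,0],0],[[0,0,0],[0,0,0],140],[[0,0,0],[0,0,0],255],[[0,0,0],[0,0,0],255],[[0,0,0],[0,0,0],255],[[0,0,0],[0,0,0],255]]' 40
python3 -m handwheel '[[[0,0,0],[0,0,0],255],[[0,0,0],[0,0,0],255],[[0,0,0],[0,0,0],255]]'
```

```text
time_s: 3.2
position: [0.5427, -0.2358, 0.166]
tool_rot: [1.534, 2.738, 0.0]
force: [0.2, -0.2, -0.6]
grip_width: 0.0257
grip_force: 0.0
time_s: 3.45
position: [0.5423, -0.236, 0.1661]
tool_rot: [1.534, 2.739, -0.001]
force: [-1.6, -0.4, 6.6]
grip_width: 0.0215
grip_force: 40.0
```

```bash
python3 -m handwheel '[[[0,0,0],[0,0,0.1],255],[[0,0,0],[0,0,0.1],255],[[0,0,0],[0,0,0.1],255],[[0,0,0],[0,0,0.1],255],[[0,0,0],[0,0,0.1],255]]'
python3 -m handwheel '[[[0,0,0],[0,0,0.1],255],[[0,0,0],[0,0,0.1],255],[[0,0,0],[0,0,0.1],255],[[0,0,0],[0,0,0.1],255],[[0,0,0],[0,0,0.1],255]]'
```

```text
time_s: 3.87
position: [0.5421, -0.2362, 0.1661]
tool_rot: [2.169, 2.269, -0.001]
force: [-2.0, -1.0, 6.6]
grip_width: 0.0214
grip_force: 39.5
time_s: 4.28
position: [0.5419, -0.2361, 0.1661]
tool_rot: [2.663, 1.662, -0.0]
force: [-2.6, -1.7, 7.7]
grip_width: 0.0213
grip_force: 39.6
```

```bash
python3 -m handwheel '[[[0,0,0],[0,0,0.1],255],[[0,0,0],[0,0,0.1],255],[[0,0,0],[0,0,0.1],255],[[0,0,0],[0,0,0.1],255],[[0,0,0],[0,0,0.1],255],[[0,0,0],[0,0,0.1],255],[[0,0,0],[0,0,0.1],255],[[0,0,0],[0,0,0.1],255],[[0,0,0],[0,0,0.1],255],[[0,0,0],[0,0,0.1],255]]'
python3 -m handwheel '[[[0,0,0],[0,0,0.07],255],[[0,0,0],[0,0,0.04],255],[[0,0,0],[0,0,0],255],[[0,0,0],[0,0,0],255],[[0,0,0],[0,0,0],0],[[0,0,0],[0,0,0],0],[[0,0,0],[0,0,0],0],[[0,0,0],[0,0,0],0]]'
python3 -m handwheel '[[[0,0,-30],[0,0,0],0],[[0,0,-40],[0,0,0],0],[[0,0,-40],[0,0,0],0],[[0,0,0],[0,0,0],0]]'
python3 - <<'E'
from h import *
c=snap("wrist","w2.png");np.save("w2T.npy",c["T"]);t=cams.read_camera("top");np.save("t2.npy",t["image"])
s=r.read_state();print(s["position"],R.from_rotvec(s["tool_rot"]).as_matrix().round(3).tolist())
E
```

```text
time_s: 5.12
position: [0.5417, -0.2358, 0.1661]
tool_rot: [3.135, 0.182, 0.001]
force: [-3.7, 0.0, 7.6]
grip_width: 0.0216
grip_force: 39.7
time_s: 5.78
position: [0.5418, -0.2352, 0.1643]
tool_rot: [-3.141, -0.017, -0.0]
force: [-0.0, -0.4, -0.7]
grip_width: 0.0689
grip_force: 0.0
time_s: 6.12
position: [0.5458, -0.2374, 0.2826]
tool_rot: [3.135, 0.017, 0.018]
force: [1.1, -0.6, 0.9]
grip_width: 0.0855
grip_force: 0.0
[ 0.54302909 -0.23591169  0.27647636] [[1.0, 0.011, 0.004], [0.011, -1.0, -0.002], [0.004, 0.002, -1.0]]
```

View pics/w2.png

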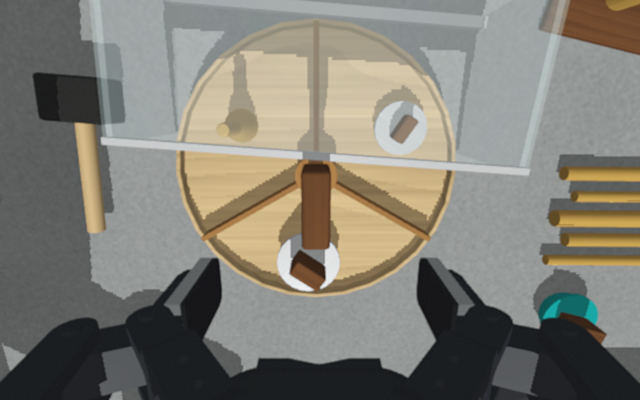

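The compartment is now at the open front, with the large lid's flange centred at (308,264). The knob's long axis runs from about (293,262) to (325,280). Next I'll work out the approach.

```bash
python3 - <<'E'
from h import *
c=cams.read_camera("wrist");c["T"]=np.load("w2T.npy")
print(unproj(c,308,264,.052),unproj(c,308,270,.088))
a=cv2.imread("pics/w2.png")[225:305,260:360]
cv2.imwrite("pics/c3.png",cv2.resize(a,None,fx=6,fy=6,interpolation=cv2.INTER_CUBIC))
p=unproj(c,308,264,.052);delta([p[0],p[1],.19],down(-.51))
E
```

```text
[ 0.43110227 -0.228703    0.052     ] [ 0.44157587 -0.22957648  0.088     ]
shift mm [-110.7   -7.7   84.4] turn [ 1.00e-03 -1.00e-03 -1.05e+00] rows>= 3.0 9.0
```

View pics/c3.png

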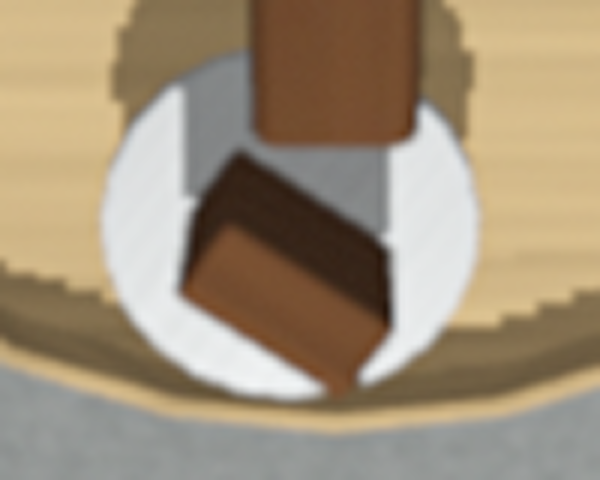

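The crop gives the knob's top centre at px (307.7,276) and its axis yaw at about 1.01 rad, so tool y should be at −0.56.

```bash
python3 -m handwheel '[[[-37,-2.5,0],[0,0,-0.1],0],[[0,0,0],[0,0,-0.1],0],[[0,0,0],[0,0,-0.1],0],[[0,0,0],[0,0,-0.1],0],[[0,0,0],[0,0,-0.1],0],[[0,0,0],[0,0,-0.1],0],[[0,0,0],[0,0,-0.1],0],[[0,0,0],[0,0,-0.1],0],[[0,0,0],[0,0,-0.1],0],[[0,0,0],[0,0,-0.1],0]]'
python3 - <<'E'
from h import *
delta([.432,-.229,.19],down(-.564))
E
```

```text
time_s: 7.1
position: [0.5035, -0.2324, 0.272]
tool_rot: [-2.742, -1.526, 0.003]
force: [0.5, 1.1, 0.1]
grip_width: 0.0856
grip_force: 0.0
shift mm [-34.8 -62.2  82.2] turn [-0.004 -0.     0.009] rows>= 2.0 1.0
```

```bash
python3 -m handwheel '[[[-17.5,-31,20],[0,0,0],0],[[-17.5,-31,20],[0,0,0],0],[[0,0,30],[0,0,0],0],[[0,0,12],[0,0,0.008],0],[[0,0,0],[0,0,0],0],[[0,0,0],[0,0,0],0]]'
python3 - <<'E'
from h import *
c=snap("wrist","w3.png");s=r.read_state()
a=c["image"][:,:,::-1]
for z in (.088,.052):print(z,proj(c,[.432,-.229,z]))
cx=proj(c,[.432,-.229,.07]).astype(int);x0=max(0,min(cx[0]-100,440));y0=max(0,min(cx[1]-75,250))
print(x0,y0);cv2.imwrite("pics/c4.png",cv2.resize(a[y0:y0+150,x0:x0+200],None,fx=4,fy=4,interpolation=cv2.INTER_CUBIC));np.save("w3T.npy",c["T"])
delta([.432,-.229,.056],down(-.564))
E
```

```text
time_s: 7.6
position: [0.4323, -0.229, 0.1907]
tool_rot: [-2.751, -1.508, 0.003]
force: [0.4, -0.6, 0.9]
grip_width: 0.0855
grip_force: 0.0
0.088 [317.19889924 199.98438122]
0.052 [317.55593579 188.53877155]
217 118
shift mm [ -0.2  -1.4 135.8] turn [-0.002 -0.    -0.004] rows>= 4.0 1.0
```

View pics/c4.png

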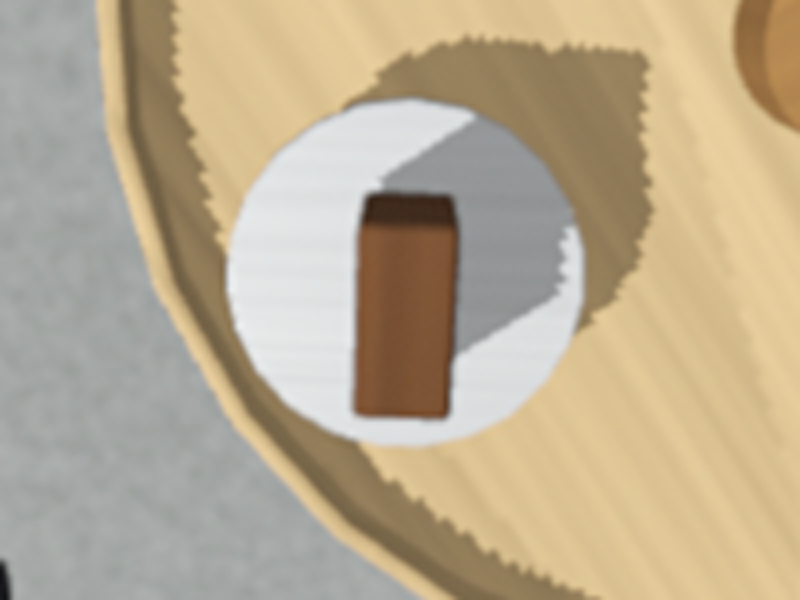

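The crop shows the flange centre at full-image (318.5,186) and the knob top at (318.8,198). I need about +2 mm along tool x and +0.04 rad of turn before descending to grip.

```bash
python3 -m handwheel '[[[2,0,0],[0,0,0.04],0],[[0,0,38],[0,0,0],0],[[0,0,38],[0,0,0],0],[[0,0,38],[0,0,0],0],[[0,0,21],[0,0,0],0],[[0,0,0],[0,0,0],0],[[0,0,0],[0,0,0],140],[[0,0,0],[0,0,0],255],[[0,0,0],[0,0,0],255],[[0,0,0],[0,0,0],255]]' 80
python3 -m handwheel '[[[0,0,0],[0,0,0],255],[[0,0,0],[0,0,0],255],[[0,0,0],[0,0,0],255],[[0,0,0],[0,0,0],255]]'
```

```text
time_s: 8.48
position: [0.4361, -0.2291, 0.0591]
tool_rot: [2.781, 1.453, 0.003]
force: [-0.1, -0.8, 0.6]
grip_width: 0.039
grip_force: 0.0
time_s: 8.82
position: [0.4351, -0.2286, 0.0587]
tool_rot: [2.783, 1.454, 0.001]
force: [-2.6, 1.0, 10.3]
grip_width: 0.0185
grip_force: 78.1
```

```bash
python3 -m handwheel '[[[0,0,-15],[0,0,0],255],[[0,0,-30],[0,0,0],255],[[0,0,-35],[0,0,0],255],[[0,0,-35],[0,0,0],255],[[0,0,-35],[0,0,0],255],[[0,0,-35],[0,0,0],255],[[0,0,-35],[0,0,0],255],[[0,0,-35],[0,0,0],255],[[0,0,-30],[0,0,0],255],[[0,0,-15],[0,0,0],255]]'
python3 -m handwheel '[[[16,-10,0],[0,0,0],255],[[33,-20,0],[0,0,0],255],[[33,-20,0],[0,0,0],255],[[33,-20,0],[0,0,0],255],[[33,-20,0],[0,0,0],255],[[33,-20,0],[0,0,0],255],[[33,-20,0],[0,0,0],255],[[33,-20,0],[0,0,0],255],[[16,-10,0],[0,0,0],255],[[0,0,0],[0,0,0],255]]'
python3 - <<'E'
from h import *
c=snap("wrist","w4.png");np.save("w4T.npy",c["T"]);s=r.read_state();print(s["position"],s["joint_pos"].round(2),s["grip_width"])
print(proj(c,[.527,.257,.09]))
E
```

```text
time_s: 9.65
position: [0.4356, -0.2288, 0.362]
tool_rot: [2.779, 1.452, 0.005]
force: [0.7, -1.7, -1.4]
grip_width: 0.0186
grip_force: 78.4
time_s: 10.48
position: [0.4528, 0.0828, 0.3575]
tool_rot: [-2.78, -1.46, -0.002]
force: [-0.5, 0.2, -1.7]
grip_width: 0.0187
grip_force: 78.6
[0.45293564 0.08076078 0.35744857] [0.03 0.05 1.6  0.   1.49 0.63] 0.01904754438034221
[282.9657161   -5.76686851]
```

View pics/w4.png

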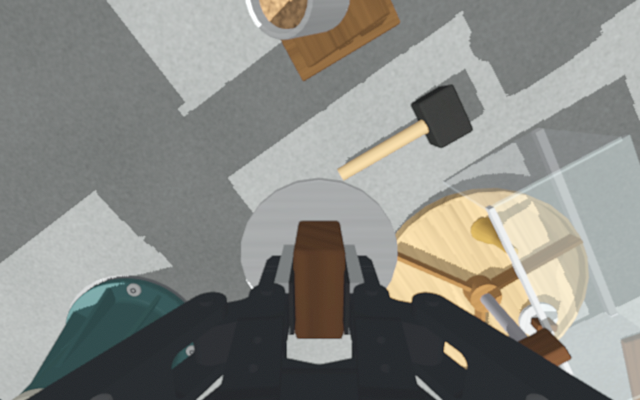

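The lid is held centrally, with its flange centred at about (319,250). The pot mouth is only partly in frame at about (280,10). I'll move closer, take three views and put them in one montage.

```bash
python3 -m handwheel '[[[20,0,0],[0,0,0],255],[[30,0,0],[0,0,0],255],[[30,0,0],[0,0,0],255],[[20,0,0],[0,0,0],255],[[10,0,0],[0,0,0],255],[[0,0,0],[0,0,0],255],[[0,0,0],[0,0,0],255]]'
python3 - <<'E'
from h import *
import pickle
c=cams.read_camera("wrist");pickle.dump(c,open("A.pkl","wb"));print(r.read_state()["position"],proj(c,[.527,.257,.09]))
E
python3 -m handwheel '[[[0,-20,0],[0,0,0],255],[[0,-30,0],[0,0,0],255],[[0,-35,0],[0,0,0],255],[[0,-30,0],[0,0,0],255],[[0,-10,0],[0,0,0],255],[[0,0,0],[0,0,0],255],[[0,0,0],[0,0,0],255]]'
python3 - <<'E'
from h import *
import pickle
c=cams.read_camera("wrist");pickle.dump(c,open("B.pkl","wb"));print(r.read_state()["position"],proj(c,[.527,.257,.09]))
t=cams.read_camera("top");pickle.dump(t,open("C.pkl","wb"))
s=cams.read_camera("side");pickle.dump(s,open("D.pkl","wb"));print(proj(s,[.527,.257,.09]))
out=[]
for n,k in zip("ABCD",(50,50,25,25)):
    c=pickle.load(open(n+".pkl","rb"));u,v=proj(c,[.527,.257,.09]).astype(int)
    w=k*4//3;u=min(max(u,w),639-w);v=min(max(v,k),399-k);print(n,u-w,v-k,300/(2*k))
    a=c["image"][v-k:v+k,u-w:u+w,::-1];out.append(cv2.resize(a,(400,300),interpolation=cv2.INTER_CUBIC))
cv2.imwrite("pics/m.png",np.vstack([np.hstack(out[:2]),np.hstack(out[2:])]))
E
```

```text
time_s: 11.12
position: [0.5159, 0.1682, 0.357]
tool_rot: [2.784, 1.454, -0.003]
force: [-0.5, 0.6, -1.7]
grip_width: 0.0187
grip_force: 78.6
[0.51565789 0.16793476 0.35715309] [282.1580098   95.86307641]
time_s: 11.75
position: [0.4137, 0.2399, 0.3578]
tool_rot: [2.783, 1.455, 0.002]
force: [0.6, 0.2, -2.0]
grip_width: 0.0188
grip_force: 78.6
[0.41441991 0.23974023 0.35768895] [387.89101232  96.80774947]
[314.46083515 175.40410336]
A 216 45 3.0
B 321 46 3.0
C 169 150 6.0
D 281 150 6.0
```

View pics/m.png

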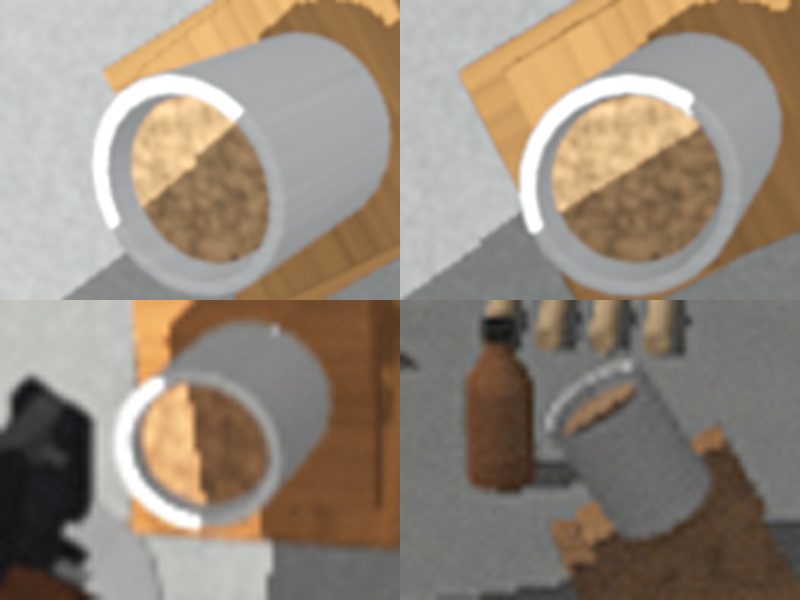

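The montage shows the rim clearly in all four views. The outer rim ellipse in panel pixels is: A x 93–287, y 73–297; B x 120–342, y 73–297; C x 115–281, y 69–230; D left 146, top 58. I'll fit the mouth pose to these.

```bash
cat > fit.py <<'E'
from h import *
import pickle
from scipy.optimize import least_squares
C={n:pickle.load(open(n+".pkl","rb")) for n in "ABCD"}
off=dict(A=(216,45,3.),B=(321,46,3.),C=(169,150,6.),D=(281,150,6.))
k=dict(A=50,B=50,C=25,D=25)
box=dict(A=(93,287,73,297),B=(120,342,73,297),C=(115,281,69,230),D=(146,None,58,None))
t=np.linspace(0,2*np.pi,181)
def circ(p,rad=.039):
    az,l=p[3],p[4];z=np.array([np.sin(l)*np.cos(az),np.sin(l)*np.sin(az),np.cos(l)])
    y=np.array([-np.sin(az),np.cos(az),0]);x=np.cross(y,z)
    return p[:3]+rad*(np.outer(np.cos(t),x)+np.outer(np.sin(t),y)),z
def res(p,full=False):
    o=[]
    for n in box:
        Q=np.array([proj(C[n],q) for q in circ(p)[0]]);sx=400/(2*(k[n]*4//3));u0,v0,sy=off[n]
        e=[Q[:,0].min(),Q[:,0].max(),Q[:,1].min(),Q[:,1].max()]
        for i,b in enumerate(box[n]):
            if b is None: continue
            pix=(u0+(b+.5)/sx-.5) if i<2 else (v0+(b+.5)/sy-.5)
            o.append((e[i]-pix)*(1 if n in"AB" else 1))
    o.append((p[4]-.5236)*30)
    return np.array(o)
if __name__=="__main__":
    s=least_squares(res,[.527,.257,.09,np.pi,.52],loss="soft_l1",f_scale=.7)
    print(s.x.round(4),res(s.x).round(2));np.save("mouth.npy",s.x);print(circ(s.x)[1])
E
python3 fit.py
```

```text
[0.5186 0.2464 0.1368 3.0503 0.5238] [-0.09 -0.29 -0.01  0.09 -0.12  0.35  0.09 -0.13 -0.09  0.07  0.09 -0.35
  0.33  0.84  0.01]
[-0.49811517  0.04560429  0.86591081]
```

```bash
python3 - <<'E'
from fit import *
A=C["A"];T=np.array(A["T"])
Rt=R.from_rotvec([2.784,1.454,-.001]).as_matrix();p=np.array([.51566,.16793,.35715])
Xr=Rt.T@T[:3,:3];Xt=Rt.T@(T[:3,3]-p);print("cam in tool",Xt.round(4));print(Xr.round(3))
np.savez("X.npz",r=Xr,t=Xt)
c=dict(A);M=np.eye(4);M[:3,:3]=Xr;M[:3,3]=Xt;c["T"]=M
def bb(d,z=.0067,rad=.039):
    Q=np.array([proj(c,[d[0]+rad*np.cos(a),d[1]+rad*np.sin(a),z]) for a in t]);return np.array([Q[:,0].min(),Q[:,0].max(),Q[:,1].min()])
print(bb((0,0)))
s=least_squares(lambda d:bb(d[:2],d[2])-[241,397.5,178.5],[0,0,.0067]);print(s.x)
s=least_squares(lambda d:bb(d)-[241,397.5,178.5],[0,0]);print(s.x,s.fun)
a=cv2.imread("pics/w4.png")[:,:,::-1].astype(int)
print(a[250,225:255,1],a[250,385:410,1]);print(a[165:195,319,1])
E
```

```text
cam in tool [ 0.0712  0.0016 -0.1423]
[[ 0.     0.959  0.283]
 [ 1.    -0.     0.001]
 [ 0.001  0.283 -0.959]]
[236.08827238 395.37262895 176.85079723]
[-0.00134835  0.00172186  0.00931503]
[-0.00084802  0.00171953] [-1.27584245  1.275075    0.16557131]
[122 124 124 125 124 124 123 122 122 124 123 124 127 127 124 133 159 171
 172 171 171 171 172 171 172 171 171 171 171 171] [171 172 172 171 171 171 172 172 171 171 172 170 158 152 154 154 151 150
 148 150 151 152 152 153 152]
[186 187 188 190 191 191 191 191 192 193 194 192 177 154 150 169 175 172
 170 170 171 171 172 170 170 171 170 170 171 172]
```

```bash
cat > tgt.py <<'E'
from fit import *
import sys
def res2(p): q=res(p);return np.r_[q[:8],q[-1]]
m=least_squares(res2,np.load("mouth.npy")).x
RA=R.from_rotvec([2.784,1.454,-.001]);bias=RA.apply([-.0008,.0017,0])
zp=circ(m)[1];mouth=m[:3]-bias
off=np.array([-.0008,0,.0127])
y=RA.as_matrix()[:,1];z=-zp
ax=np.cross([0,0,-1],z);Rg=R.from_rotvec(ax/np.linalg.norm(ax)*np.arccos(-z[2]))*RA
Rg=R.from_matrix((lambda y:np.c_[np.cross(y,z),y,z])((lambda v:v/np.linalg.norm(v))(Rg.as_matrix()[:,1]-Rg.as_matrix()[:,1]@z*z)))
def pose(h): return mouth+h*zp-Rg.apply(off)
def report(h):
    s=r.read_state();A=R.from_rotvec(s["tool_rot"]);seat=s["position"]+A.apply(off)
    print("seat in mouth: axial mm",((seat-mouth)@zp*1e3).round(2),"lateral(tool xy)",(Rg.inv().apply(seat-mouth)*1e3).round(2)[:2],"tilt",np.arccos(-A.as_matrix()[:,2]@zp).round(4),"F",Rg.inv().apply(s["force"]).round(1),"j",s["joint_pos"].round(2),s["time_s"])
    delta(pose(h),Rg)
if __name__=="__main__":
    if len(sys.argv)>2:print(m,mouth,zp)
    report(float(sys.argv[1]))
E
python3 tgt.py .06 v
```

```text
[0.51865831 0.246383   0.13604841 3.04354291 0.52036643] [0.51772025 0.2480109  0.13604702] [-0.49481005  0.04867207  0.86763705]
seat in mouth: axial mm 231.78 lateral(tool xy) [-9.06 22.57] tilt 0.5197 F [-0.4 -0.9  1.4] j [ 0.38  0.08  1.57 -0.    1.49  0.99] 11.9
shift mm [ 48.7  48.  158.2] turn [-0.453  0.254 -0.001] rows>= 4.0 5.0
```

```bash
python3 -m handwheel '[[[0,0,0],[-0.05,0.028,0],255],[[0,0,0],[-0.0755,0.0423,0],255],[[0,0,0],[-0.0755,0.0423,0],255],[[0,0,0],[-0.0755,0.0423,0],255],[[0,0,0],[-0.0755,0.0423,0],255],[[0,0,0],[-0.05,0.028,0],255],[[0,0,0],[-0.051,0.0286,0],255],[[0,0,0],[0,0,0],255],[[0,0,0],[0,0,0],255],[[0,0,0],[0,0,0],255]]'
python3 tgt.py .06
```

```text
time_s: 12.73
position: [0.4146, 0.2408, 0.3577]
tool_rot: [2.476, 1.292, 0.62]
force: [0.3, 0.1, -1.0]
grip_width: 0.019
grip_force: 78.8
seat in mouth: axial mm 230.27 lateral(tool xy) [-5.28 27.35] tilt 0.0023 F [-0.  -0.3  1. ] j [ 0.64 -0.11  1.87 -0.4   1.02  1.4 ] 12.7333
shift mm [  5.4 -27.  170.3] turn [-0.002  0.001 -0.001] rows>= 5.0 1.0
```

```bash
python3 -m handwheel '[[[1,-5,15],[0,0,0],255],[[1,-5,30],[0,0,0],255],[[1,-5,35],[0,0,0],255],[[1,-5,35],[0,0,0],255],[[1,-5,30],[0,0,0],255],[[0,-2,15],[0,0,0],255],[[0,0,10],[0,0,0],255],[[0,0,0],[-0.002,0.001,-0.001],255],[[0,0,0],[0,0,0],255],[[0,0,0],[0,0,0],255]]'
python3 tgt.py .025; python3 - <<'E'
from h import *
import pickle
pickle.dump(cams.read_camera("wrist"),open("E.pkl","wb"));pickle.dump(cams.read_camera("top"),open("F.pkl","wb"))
E
```

```text
time_s: 13.57
position: [0.4821, 0.2521, 0.2005]
tool_rot: [2.472, 1.292, 0.625]
force: [0.7, 0.2, -1.6]
grip_width: 0.0184
grip_force: 78.7
seat in mouth: axial mm 61.08 lateral(tool xy) [0.17 0.61] tilt 0.0027 F [ 0.1 -0.3  1.7] j [ 0.57  0.18  2.02 -0.58  0.6   1.6 ] 13.5667
shift mm [-0.2 -0.6 36.1] turn [ 0.002 -0.002  0.   ] rows>= 1.0 1.0
```

```bash
python3 -m handwheel '[[[0,-0.6,12],[0,0,0],255],[[0,0,12],[0,0,0],255],[[0,0,12],[0,0,0],255],[[0,0,2],[0,0,0],255],[[0,0,2],[0,0,0],255],[[0,0,2],[0,0,0],255],[[0,0,0],[0,0,0],255],[[0,0,0],[0,0,0],255]]' 
python3 tgt.py .015
```

```text
time_s: 14.33
position: [0.5017, 0.2504, 0.1633]
tool_rot: [2.472, 1.293, 0.624]
force: [0.1, 0.4, -1.4]
grip_width: 0.0185
grip_force: 78.7
seat in mouth: axial mm 18.95 lateral(tool xy) [-0.32 -0.83] tilt 0.0021 F [ 0.1 -0.7  1.2] j [ 0.54  0.26  2.03 -0.65  0.51  1.67] 14.3333
shift mm [0.3 0.8 4. ] turn [ 0.001 -0.002  0.001] rows>= 1.0 1.0
```

```bash
python3 -m handwheel '[[[0.2,0.6,1.5],[0,0,0],255],[[0,0,1.5],[0,0,0],255],[[0,0,1.5],[0,0,0],255],[[0,0,1.5],[0,0,0],255],[[0,0,0],[0,0,0],255],[[0,0,0],[0,0,0],255]]' 
python3 tgt.py .0
```

```text
time_s: 14.83
position: [0.5051, 0.2496, 0.1575]
tool_rot: [2.472, 1.293, 0.622]
force: [0.5, -0.3, -1.5]
grip_width: 0.0189
grip_force: 78.7
seat in mouth: axial mm 12.25 lateral(tool xy) [-0.67 -0.52] tilt 0.0008 F [-0.4 -0.1  1.6] j [ 0.53  0.27  2.03 -0.67  0.49  1.68] 14.8333
shift mm [ 0.7  0.5 12.2] turn [ 0.001 -0.     0.001] rows>= 1.0 1.0
```

```bash
python3 -m handwheel '[[[0.3,0.3,1.5],[0,0,0],255],[[0,0,1.5],[0,0,0],255],[[0,0,1.5],[0,0,0],255],[[0,0,1.5],[0,0,0],255],[[0,0,0],[0,0,0],255]]' 
python3 tgt.py .0
python3 -m handwheel '[[[0,0,1],[0,0,0],255],[[0,0,1],[0,0,0],255],[[0,0,1],[0,0,0],255],[[0,0,0],[0,0,0],255]]' 
python3 tgt.py .0
```

```text
time_s: 15.25
position: [0.5085, 0.2496, 0.1528]
tool_rot: [2.472, 1.293, 0.623]
force: [-2.0, 0.5, 0.7]
grip_width: 0.0188
grip_force: 79.5
seat in mouth: axial mm 6.48 lateral(tool xy) [-0.09 -0.08] tilt 0.0015 F [-0.4 -1.3 -1.7] j [ 0.53  0.29  2.03 -0.68  0.48  1.69] 15.25
shift mm [0.1 0.1 6.5] turn [ 0.001 -0.001  0.001] rows>= 1.0 1.0
time_s: 15.58
position: [0.51, 0.2494, 0.1503]
tool_rot: [2.472, 1.293, 0.624]
force: [-3.7, 0.1, 4.0]
grip_width: 0.0186
grip_force: 79.8
seat in mouth: axial mm 3.58 lateral(tool xy) [-0.08 -0.07] tilt 0.0016 F [-0.8 -1.  -5.4] j [ 0.52  0.29  2.03 -0.68  0.48  1.69] 15.5833
shift mm [0.1 0.1 3.6] turn [ 0.001 -0.001  0.001] rows>= 1.0 1.0
```

```bash
python3 -m handwheel '[[[0,0,1],[0,0,0],255],[[0,0,1],[0,0,0],255],[[0,0,1],[0,0,0],255],[[0,0,0],[0,0,0],255]]' 
python3 tgt.py .0
python3 -m handwheel '[[[0,0,0.7],[0,0,0],255],[[0,0,0],[0,0,0],255],[[0,0,0],[0,0,0],255]]' 
python3 tgt.py .0
python3 -m handwheel '[[[0,0,0.7],[0,0,0],255],[[0,0,0],[0,0,0],255],[[0,0,0],[0,0,0],255]]' 
python3 tgt.py .0
```

```text
time_s: 15.92
position: [0.5112, 0.2493, 0.1481]
tool_rot: [2.472, 1.293, 0.624]
force: [-8.1, 0.8, 8.7]
grip_width: 0.0187
grip_force: 80.7
seat in mouth: axial mm 1.03 lateral(tool xy) [-0.14 -0.09] tilt 0.0019 F [ -1.4  -2.4 -11.6] j [ 0.52  0.3   2.03 -0.69  0.47  1.7 ] 15.9167
shift mm [0.2 0.1 1. ] turn [ 0.001 -0.001  0.001] rows>= 1.0 1.0
time_s: 16.17
position: [0.5112, 0.2493, 0.1481]
tool_rot: [2.472, 1.293, 0.625]
force: [-13.3, 1.1, 18.5]
grip_width: 0.0185
grip_force: 82.4
seat in mouth: axial mm 1.0 lateral(tool xy) [-0.12 -0.07] tilt 0.0024 F [ -1.4  -1.9 -22.7] j [ 0.52  0.3   2.03 -0.69  0.47  1.7 ] 16.1667
shift mm [0.1 0.1 1. ] turn [ 0.001 -0.002  0.001] rows>= 1.0 1.0
time_s: 16.42
position: [0.5112, 0.2493, 0.148]
tool_rot: [2.471, 1.293, 0.626]
force: [-19.7, -0.2, 26.9]
grip_width: 0.0185
grip_force: 84.0
seat in mouth: axial mm 0.98 lateral(tool xy) [-0.12 -0.05] tilt 0.003 F [ -3.7  -2.1 -33.1] j [ 0.52  0.3   2.03 -0.69  0.47  1.7 ] 16.4167
shift mm [0.1 0.1 1. ] turn [ 0.002 -0.002  0.001] rows>= 1.0 1.0
```

```bash
python3 -m handwheel '[[[0,0,0.6],[0,0,0],255],[[0,0,0],[0,0,0],255],[[0,0,-1],[0,0,0],255],[[0,0,-0.8],[0,0,0],255],[[0,0,0],[0,0,0],255],[[0,0,0],[0,0,0],100],[[0,0,0],[0,0,0],0],[[0,0,0],[0,0,0],0],[[0,0,0],[0,0,0],0],[[0,0,0],[0,0,0],0]]' 
python3 tgt.py .0
python3 -m handwheel '[[[0,0,0],[0,0,0],0],[[0,0,-15],[0,0,0],0],[[0,0,-30],[0,0,0],0],[[0,0,-35],[0,0,0],0],[[0,0,-35],[0,0,0],0],[[0,0,-35],[0,0,0],0],[[0,0,-20],[0,0,0],0],[[0,0,0],[0,0,0],0],[[0,0,0],[0,0,0],0]]'
```

```text
time_s: 17.25
position: [0.5117, 0.2492, 0.1471]
tool_rot: [2.472, 1.293, 0.622]
force: [0.1, -0.1, 0.1]
grip_width: 0.0781
grip_force: 0.0
seat in mouth: axial mm -0.07 lateral(tool xy) [-0.23 -0.11] tilt 0.0009 F [-0.1  0.2 -0. ] j [ 0.52  0.3   2.03 -0.69  0.47  1.7 ] 17.25
shift mm [ 0.2  0.1 -0.1] turn [ 0.001 -0.001  0.001] rows>= 1.0 1.0
time_s: 18.0
position: [0.4274, 0.258, 0.2959]
tool_rot: [2.472, 1.293, 0.627]
force: [-0.3, -0.7, -0.5]
grip_width: 0.0855
grip_force: 0.0
```

```bash
python3 - <<'E'
from tgt import *
c=cams.read_camera("wrist");a=c["image"].astype(int)
mo=mouth+bias*0
for h in (0.006,.042):print(h,proj(c,m[:3]+h*zp).round(1))
# rays from flange centre: outline radius by strongest gradient
g=cv2.GaussianBlur(cv2.cvtColor(c["image"],cv2.COLOR_RGB2GRAY),(3,3),0).astype(float)
for h in (.006,):
  for ang in range(0,360,30):
    v=np.array([np.cos(np.radians(ang)),np.sin(np.radians(ang))])
    y=np.array([-np.sin(m[3]),np.cos(m[3]),0]);x=np.cross(y,zp)
    rr=np.arange(.033,.047,.0005)
    val=[];
    for q in rr:
        u,w=proj(c,m[:3]+h*zp+q*(v[0]*x+v[1]*y));val.append(cv2.getRectSubPix(g.astype(np.float32),(1,1),(float(u),float(w)))[0,0])
    d=abs(np.gradient(val));print(ang,"edge r mm",rr[d.argmax()]*1e3,d.max().round(1))
k=(a[:,:,0]-a[:,:,2]>35)&(a[:,:,0]<150);n,l,st,ce=cv2.connectedComponentsWithStats(k.astype(np.uint8))
for i in np.argsort(-st[1:,4])[:5]+1:print(st[i],ce[i].round(1))
E
```

```text
0.006 [318.8 181.4]
0.042 [318.8 190.3]
0 edge r mm 39.50000000000001 21.6
30 edge r mm 39.50000000000001 27.4
60 edge r mm 39.00000000000001 23.4
90 edge r mm 34.5 13.0
120 edge r mm 38.50000000000001 7.4
150 edge r mm 38.50000000000001 9.1
180 edge r mm 38.50000000000001 9.4
210 edge r mm 38.50000000000001 5.2
240 edge r mm 39.00000000000001 5.0
270 edge r mm 43.500000000000014 7.7
300 edge r mm 39.00000000000001 17.7
330 edge r mm 39.50000000000001 16.7
[ 282   96   99   98 2540] [338.5 136.8]
[ 150   29   55   71 2255] [177.   69.8]
[309 168  20  43 830] [318.5 189.7]
[388 318  42  56 499] [407.8 343.1]
[274 207  40  28 468] [293.5 220.6]
```

The flange outline matches the seated pose to about 0.5 mm and the knob lies on the axis, so I'm handing in.

```bash
python3 -c "
from rig import finish_job
print(finish_job())"
```

```text
the job is handed in; nothing more can be done
None
```

I turned the tray, fitted the large lid in the leaning pot, pressed it until it stopped against the rim (over 30 N) and let go, and handed the job in at about 18 s; a last camera check put the flange within about 0.5 mm of its seated position, but no verdict came back.

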